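# Drag the plate home in the tack jig and bolt it

## Task

The flat rubber-faced steel plate in the small jig has been left up under the guard. Press on top of it with closed fingertips, firmly enough to grip it by friction but gently (never more than about 40 N), and drag it back out along its rails until its front edge sits fully against the front stop bar; then push the slide bolt by its knob all the way in, so that it enters the notch in the plate's edge, and leave everything else where it lies.

Things in the scene. Friction and masses are not known exactly. Their poses are not given: they have to be found in the camera images.
- jig: Dark steel tack jig fixed to the table, 200 mm long (its x) and 120 mm wide, with a bolt shelf on its +y side. Origin: centre of its underside, on the table; +x to the guarded rear, -x to the front stop bar, +y to the slide bolt. A rocking bed on a foot carries stop bar, rails, guard and bolt. Two rails 93 mm apart (inner faces), 7 mm high above the bed, guide the plate
- bed_mid (a point): Middle of the bed's top face, 26 mm above the table over the jig's origin, x and y along and across the rails. The bed turns on a levelling pin along y, 12 mm below this point, and is out of level by up to 1.4 degrees, front up or down, different every time; it is stiff and does not give under the work
- guard_lip (a point): Middle of the lower front edge of the grey guard roof, 3 mm to the rear of bed_mid and 14 mm above the bed. The roof is 4 mm thick, 117 mm wide, and reaches from here 92 mm to the rear; its sides and rear are closed
- stop_face (a point): Middle of the front stop bar's inner face, at bed-top height: jig (-90, 0, 26) mm when level. Its x axis points up the bed to the rear. The bar is 7 mm high and 14 mm thick
- plate: Loose flat steel plate with black rubber-faced top, 120 x 90 x 8 mm, 0.6 to 1.1 kg, on the bed between the rails, top 1 mm above them. Origin: centre of its underside, x along the rails to the rear. Its +y edge has a notch 18 mm wide and deep, centred at x = -20 mm. It starts 35 to 55 mm off the stop, only its front 38 to 58 mm outside the guard. It follows only a press of some 10 N or more
- plate_front (a point): Middle of the plate's front edge, on its underside
- bolt (a joint): Slide bolt, m: 0 is drawn out, 0.021 fully in. A flat bar 12 mm wide, 6 mm high, sliding along jig -y at jig x = -50 mm; friction about 2.5 N. It enters the plate's notch only if the plate is home within about 3 mm; pushed in too early it bars the plate's way
- bolt_knob (a point): Centre of the top of the bolt's upright knob: a round post 14 mm across (top rim 17 mm), its top 34 mm above the bolt's underside, 27 mm of it above the bolt bar; when drawn out it stands 96 mm from the jig's middle towards +y. x, y axes as the jig's. It moves with the bolt
- steel_rule: Bystander: steel rule bar 155 x 18 x 8 mm lying beside the jig on its -y side; leave alone
- coupon_1: Bystander: square plate blank 45 x 45 x 10 mm beyond the bolt on the jig's +y side; leave alone
- coupon_2: Bystander: square plate blank 60 x 60 x 10 mm, behind the bolt on the jig's +y side; leave alone
- gas_cup_2: Bystander: ceramic cup 22 mm across, 46 mm high, standing in front of the bolt; leave alone
- tape_measure: Bystander: tape measure 36 x 80 x 62 mm, near the robot; leave alone

How it is judged:
By the outcome, as a careful person would: the job done as asked, in the order asked, and still so for the second after the job is handed in, with the robot touching nothing.
It also fails if it takes over 67 s, if anything falls off the work surface, if the arm or the gripper's body presses on something with over 40 N, if the wrist force passes 120 N, or if a joint passes its speed limit or range.

## Robot

A 6-joint arm with a two-finger parallel gripper is mounted at the origin on the work surface; the furniture and walls round the work are solid. World frame = base frame: x ahead of the robot, y to its left, z up, the work surface at z = 0. Lengths are in m, angles in rad, forces in N, time in s.
With the tool pointing down it reaches from about 0.225 to 0.875 m from the base axis. Payload 3.4 kg.
Tool frame: the origin (TCP) lies on the centre line of the jaws, within the pads' length; the fingertips stand 17 mm ahead of it and the grasp point (between the pads) lies 2 mm behind it (nose_length is the distance from the TCP to the fingertips, in m); z points along the fingers, y is the line along which they close (so a half turn about z gives the same grasp; the last joint's range is limited). The gripper opens to 85 mm and grips with 20 to 120 N. Pads are 22 mm wide; open, the fingers measure 114 mm over their backs; the gripper's body (76 mm by 85 mm) begins 54 mm behind the grasp point. The pads swing forward as they close: fully open they stand 13 mm farther back than shut.
Start: joints at [-1.303, 0.276, 1.505, -0, 1.361, -0.121], TCP at [0.218, -0.532, 0.248] pointing down, gripper open.
Joint ranges: [-2.89, 2.89], [-0.75, 2.08], [0.22, 2.7], [-1.18, 4.32], [0.11, 2.71], [-2.7, 2.7]. Speed limits (rad/s): [2.57, 2.57, 3.14, 3.14, 3.14, 3.14].

## Interface

Orientations are given as a unit quaternion [w, x, y, z].
In Python, from rig import get_state, get_image, sign_off, find_in, place_of, nose_length gives the robot as it stands.
- The arm moves only by the tool apply_moves, never from a script. Its argument "deltas" is one flat list of numbers, 5 for each row, row after row: the finger opening in mm, from 0 to 85.4, then the shift along the tool's x, y, z in mm, then the turn about the tool's z in degrees. A call has 1 to 12 rows; each row is the pose to reach, as a shift and turn from the pose commanded when the call began, along the tool's axes at that moment; what a row does not reach only later rows make up. A row lasts 1/12 s, in which the tool goes at most 41.7 mm and 7.16 degrees, less where a joint would pass 70% of its speed; a pose out of reach is approached as far as the arm can. A call with a gripper value outside its range is refused whole. The fingers move at their own pace and stop on an object; "squeeze" is the grip in N (left out, the last holds). Time passes only in rows, so rows that repeat a pose let the fingers close. It gives the time, the measured TCP pose, the force, the opening and the grip force at its end, in the units of the state.
- get_state(): the state, without advancing time (a new reading comes with each control period).
- get_image(name): name is "scene" or "top"; returns a dict with "frame" (400x640x3 uint8, red, green, blue), "K" (3x3 intrinsics, pixels), "k1" (the pictures are not rectified: a ray, as slopes to the right and down, at radius r is drawn at 1 + k1 r^2 times it, then the intrinsics apply), "position" and "orientation" of the camera in the world. Camera axes: x right, y down, z forward; pixel columns grow to the right and rows downward; lengths in m; the calibration is good to about 2 mm. A picture is of the moment at which its call begins. There is no depth.
- sign_off(): hands the job in; it is judged then, once.
Trained networks look in a picture, given as the dict that the camera call returned (one of the last four; its "shot" number tells which), for a name from the list of things; names that differ only in an ending like _2 or _b are one class to them, and where a whole thing is asked for, a point or a joint stands for the part that bears it (a point fixed in the world has none). Each returns a list of dicts, best first, with "score" (0 to 1); they miss things now and then, are a little off and sometimes report something else, mostly with a low value. They report only what shows in the picture. A call takes as long as a camera call.
- find_in(query, picture): "point" ([column, row] in pixels, amid what is visible of it).
- place_of(query, picture): "point" ([column, row] in pixels: a listed point, or the origin of a listed thing).
The state is a dict: "clock": time; "qpos": joint angles; "qd": joint speeds; "effort": joint torques, N m; "position": TCP position; "ee_rot": TCP orientation; "contact_force": force on the tool from outside, world axes, zero at the start; "moment": the same for the moment, N m; "width": finger opening in m; "gripper_force": force on a finger pad.
Only numpy, scipy, OpenCV 4.12 (cv2) and the standard library are available. Lean on these libraries where they do the work, as an engineer would, in place of code of your own. Each camera call takes 0.05 s, during which the arm holds its last target. There are 200 camera calls.

## Working session

There is one attempt and no reset: what is moved stays moved. The work goes in short steps, Python scripts to look and compute and a tool call to move; the robot and the scene stay as the last step left them, time stands still between calls to the robot, and variables do not carry over. Pictures are saved under pics/ and viewed, at most 10 in all, crops included, and the job is handed in when it is done.

Besides the shell and the picture viewer there is one more tool, called as a command line: name --argument value ..., lists and objects as JSON in quotes. apply_moves: Moves the arm, as the interface text tells. Its arguments: {"type":"object","properties":{"deltas":{"type":"array"},"squeeze":{"type":"number"}},"required":["deltas"]}

```bash
mkdir -p pics
cat > h.py <<'E'
import numpy as np, cv2
from rig import *
from scipy.spatial.transform import Rotation as R
def rot(q): return R.from_quat([q[1],q[2],q[3],q[0]]).as_matrix()
def ray(p,px):
    K=np.array(p["K"]);k=p["k1"]
    d=np.array([(px[0]-K[0,2])/K[0,0],(px[1]-K[1,2])/K[1,1]]);u=d.copy()
    for _ in range(20): u=d/(1+k*(u@u))
    return np.array(p["position"]),rot(p["orientation"])@np.array([u[0],u[1],1])
def at_z(p,px,z):
    o,d=ray(p,px); return o+d*(z-o[2])/d[2]
def tri(a,pa,b,pb):
    o1,d1=ray(a,pa);o2,d2=ray(b,pb)
    d1=d1/np.linalg.norm(d1);d2=d2/np.linalg.norm(d2)
    t=np.linalg.lstsq(np.c_[d1,-d2],o2-o1,rcond=None)[0]
    x,y=o1+t[0]*d1,o2+t[1]*d2
    return (x+y)/2,np.linalg.norm(x-y)
def proj(p,X):
    c=rot(p["orientation"]).T@(np.array(X)-p["position"]);u=c[:2]/c[2];u=u*(1+p["k1"]*(u@u))
    K=np.array(p["K"]);return np.array([K[0,0]*u[0]+K[0,2],K[1,1]*u[1]+K[1,2]])
E
cat > a.py <<'E'
from h import *
s=get_image("scene");t=get_image("top")
for n,p in(("scene",s),("top",t)):
    cv2.imwrite(f"pics/{n}0.png",p["frame"][:,:,::-1]); print(n,p["position"])
for q in["jig","bed_mid","guard_lip","stop_face","plate","plate_front","bolt_knob","gas_cup_2","coupon_1","coupon_2","tape_measure","steel_rule"]:
    a=place_of(q,s)[:2];b=place_of(q,t)[:2]
    print(q,[(np.round(x["point"]),round(x["score"],2)) for x in a],[(np.round(x["point"]),round(x["score"],2)) for x in b],end=" ")
    if a and b:
        x,e=tri(s,a[0]["point"],t,b[0]["point"]);print(x.round(4),"gap",round(e,4))
    else: print()
st=get_state();print(st["position"],st["ee_rot"],nose_length,st["clock"])
E
python3 a.py
```

```text
scene [-0.06377334 -0.46994765  0.47934814]
top [0.33471816 0.08793673 1.05377675]
jig [(array([370., 244.]), 0.6), (array([370., 232.]), 0.37)] [(array([366., 183.]), 0.89)] [ 0.5079 -0.0533 -0.0048] gap 0.0032
bed_mid [(array([369., 232.]), 0.96)] [(array([372., 179.]), 0.59)] [ 0.5046 -0.0589  0.0323] gap 0.0109
guard_lip [(array([375., 228.]), 0.8)] [(array([371., 179.]), 0.58)] [ 0.5097 -0.0604  0.0385] gap 0.0055
stop_face [(array([352., 256.]), 0.97)] [] 
plate [(array([375., 232.]), 0.86), (array([364., 244.]), 0.29)] [(array([368., 174.]), 0.85)] [ 0.5231 -0.0543  0.0197] gap 0.0007
plate_front [] [(array([372., 198.]), 0.55)] 
bolt_knob [(array([320., 220.]), 0.57)] [(array([332., 214.]), 0.67)] [0.4318 0.0292 0.0569] gap 0.0067
gas_cup_2 [(array([308., 256.]), 0.61)] [(array([372., 201.]), 0.47), (array([344., 238.]), 0.38)] [ 0.415  -0.0297  0.0161] gap 0.1127
coupon_1 [(array([289., 237.]), 0.78), (array([332., 220.]), 0.7)] [(array([298., 224.]), 0.95), (array([304., 169.]), 0.91)] [ 0.412   0.1069 -0.0138] gap 0.0052
coupon_2 [(array([289., 237.]), 0.78), (array([332., 220.]), 0.7)] [(array([298., 224.]), 0.95), (array([304., 169.]), 0.91)] [ 0.412   0.1069 -0.0138] gap 0.0052
tape_measure [] [(array([237., 277.]), 0.68), (array([364., 183.]), 0.43)] 
steel_rule [(array([406., 256.]), 0.8), (array([360., 244.]), 0.61)] [(array([406., 182.]), 0.82)] [ 0.5063 -0.1455  0.0088] gap 0.0023
[ 0.2179383  -0.53212514  0.24833426] [ 5.00744689e-05  9.81171710e-01  1.93137443e-01 -9.02926410e-07] 0.017 1.3
```

Run:
```python
import cv2
s=cv2.imread("pics/scene0.png")[170:320,250:450];t=cv2.imread("pics/top0.png")[110:300,220:440]
cv2.imwrite("pics/sc.png",cv2.resize(s,None,fx=4,fy=4,interpolation=2));cv2.imwrite("pics/tc.png",cv2.resize(t,None,fx=3,fy=3,interpolation=2))
```

```text
(no output)
```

View pics/sc.png

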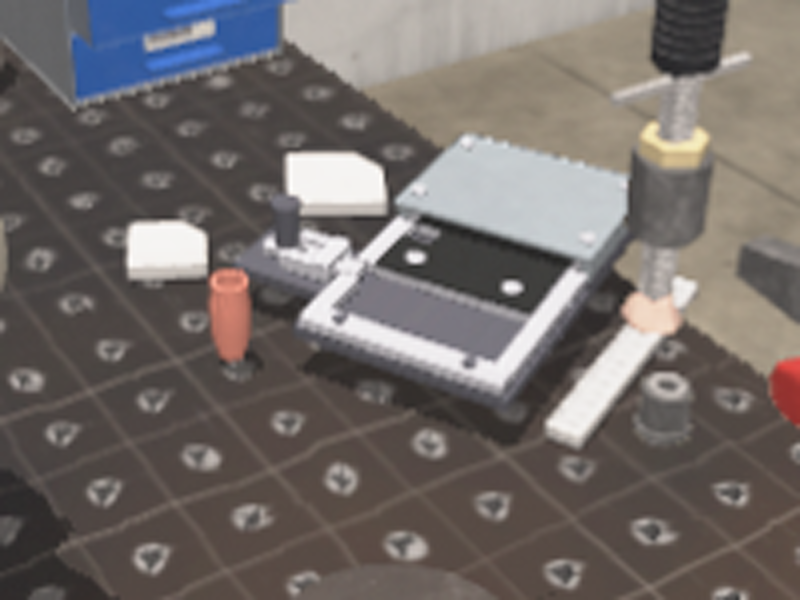

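View pics/tc.png

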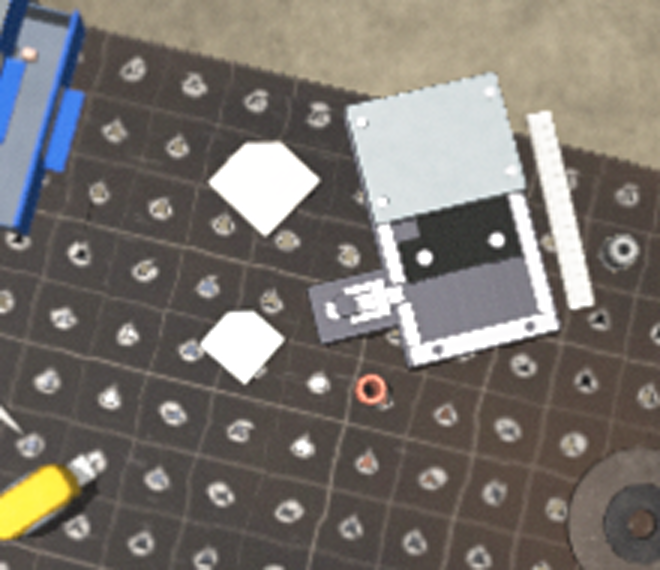

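The scene crop shows the guard at upper right, with the plate (black, front edge near crop (375,265)–(535,310)). The drawn-out bolt knob is at (287,205) and the cup at (230,315). The top crop shows guard corners (348,106), (495,72), (524,190), (375,222) and the plate front edge (402,283)–(538,258). I'll check the full scene for the hanging torch and fit the jig pose.

```bash
cat > fit.py <<'E'
from h import *
from scipy.optimize import least_squares
s=get_image("scene");t=get_image("top")
T=lambda x,y:np.array([x/3+220-1/3,y/3+110-1/3]);S=lambda x,y:np.array([x/4+250-.4,y/4+170-.4])
G=[(95,58.5,18),(95,-58.5,18),(3,-58.5,18),(3,58.5,18)]
obs=[(t,G[0],T(348,106)),(t,G[1],T(495,72)),(t,G[2],T(524,190)),(t,G[3],T(375,222)),
(s,G[0],S(470,135)),(s,G[3],S(397,205)),(s,G[2],S(585,265)),
(t,(-90,46.5,7),T(417,343)),(t,(-90,-46.5,7),T(535,316))]
def world(v,L): # L rel. bed_mid, mm
    x,y,yaw,p=v; c,sn=np.cos(p),np.sin(p)
    X=np.array([L[0],L[1],L[2]+12.])/1000   # about pin; p>0: front up
    X=np.array([c*X[0]+sn*X[2],X[1],-sn*X[0]+c*X[2]])
    X[2]+=.014
    return np.array([x+np.cos(yaw)*X[0]-np.sin(yaw)*X[1],y+np.sin(yaw)*X[0]+np.cos(yaw)*X[1],X[2]])
if __name__=="__main__":
    f=lambda v:np.concatenate([proj(p,world(v[:4],L))-o for p,L,o in obs]+[[v[3]*50]])
    r=least_squares(f,[.5,-.055,-.2,0]);v=r.x;print(v,np.degrees(v[2:]));print(r.fun[:-1].reshape(-1,2).round(1).tolist())
    np.save("v.npy",v)
    for n,L in dict(bedmid=(0,0,0),stop=(-90,0,0),knob=(-50,96,34),plateTop=(-20,0,8),lip=(3,0,14)).items(): print(n,world(v,L).round(4),proj(s,world(v,L)).round(),proj(t,world(v,L)).round())
    # plate front from top image edge points, intersect bed-normal plane height 8
    for px in (T(402,283),T(538,258)):
        w=at_z(t,px,.034)-np.array([v[0],v[1],0]);print("plate front", w[0]*np.cos(v[2])+w[1]*np.sin(v[2]),-w[0]*np.sin(v[2])+w[1]*np.cos(v[2]))
    for n,p,px,z in(("cup",t,T(371,389),.046),("coup1",t,T(243,346),.01),("knobT",t,T(345,303),.06)):
        w=at_z(p,px,z);d=w-np.array([v[0],v[1],0]);print(n,w,d[0]*np.cos(v[2])+d[1]*np.sin(v[2]),-d[0]*np.sin(v[2])+d[1]*np.cos(v[2]))
E
python3 fit.py
```

```text
[ 0.50419412 -0.0566327   0.1994905   0.01269804] [11.42996375  0.72754419]
[[-0.3, -0.3], [0.9, 0.8], [0.9, 0.4], [-0.2, 0.5], [-0.3, -1.0], [-0.9, -2.4], [1.1, -2.1], [-0.1, 0.3], [0.9, 0.4]]
bedmid [ 0.5043 -0.0566  0.026 ] [370. 233.] [369. 181.]
stop [ 0.4161 -0.0744  0.0271] [350. 254.] [378. 220.]
knob [0.4367 0.0277 0.0606] [321. 218.] [334. 210.]
plateTop [ 0.4848 -0.0605  0.0343] [366. 235.] [372. 189.]
lip [ 0.5075 -0.056   0.04  ] [371. 227.] [370. 179.]
plate front -0.043275702120912876 0.04705355461975718
plate front -0.04649986507724867 -0.05720537910258124
cup [0.37385656 0.00668533 0.046     ] -0.11520492903049218 0.08789127684987312
coup1 [0.40901845 0.09960094 0.01      ] -0.062327296696893346 0.17199612278710513
knobT [0.43546846 0.02524365 0.06      ] -0.05113724004018578 0.09387191138271615
```

View pics/scene0.png

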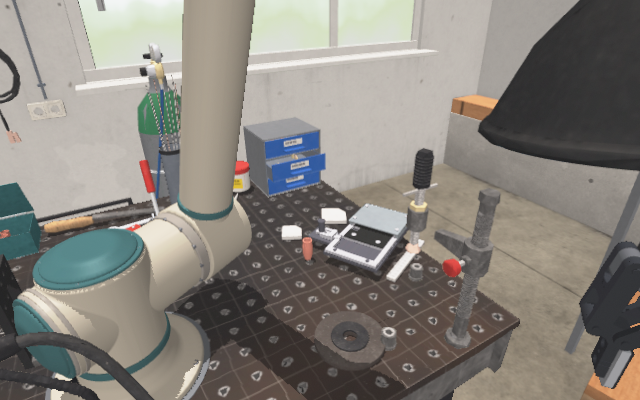

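View pics/top0.png

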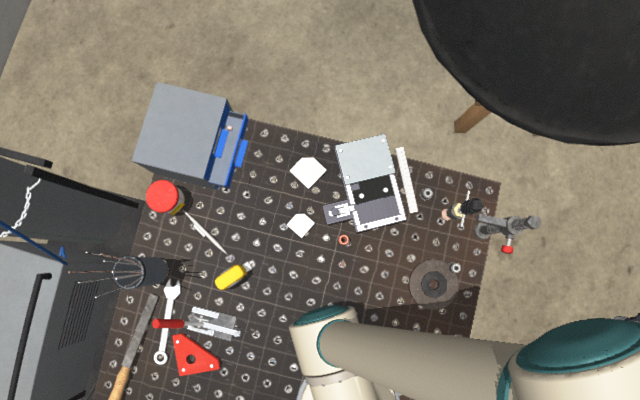

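```bash
cat > d.py <<'E'
from h import *
from fit import world
import sys
v=np.load("v.npy")
def to(P,st=None):
    st=st or get_state(); Rm=rot(st["ee_rot"]); return (Rm.T@(np.array(P)-st["position"])*1000).round(1)
def loc(P):
    d=np.array(P)-[v[0],v[1],.014]; c,s=np.cos(v[2]),np.sin(v[2]);return (np.array([c*d[0]+s*d[1],-s*d[0]+c*d[1],d[2]-.012])*1000).round(1)
E
python3 - <<'E'
from d import *
s=get_image("scene");t=get_image("top")
print("post",at_z(s,(458,340),0),at_z(t,(505,248),.1), tri(s,(489,192),t,(530,222)), "torch",tri(s,(424,152),t,(478,204)),tri(s,(414,246),t,(446,214)))
for P in[(.24,-.30,.248),(.33,-.12,.2),(*world(v,(-22,0,8))[:2],.10)]: print(to(P))
print(world(v,(-22,0,8)),np.array(get_state()["contact_force"]).round(2))
E
```

```text
post [ 0.38798868 -0.32421562  0.        ] [ 0.34621722 -0.33397319  0.1       ] (array([ 0.39072274, -0.31690926,  0.25859623]), np.float64(0.004904408222889219)) torch (array([ 0.41989647, -0.20846113,  0.27800041]), np.float64(0.00487560578037784)) (array([ 0.42136935, -0.2067427 ,  0.10703522]), np.float64(0.00320758050361086))
[ 108.4 -206.4    0.3]
[ 259.9 -338.9   48.3]
[ 423.8 -335.6  148.3]
[ 0.48288109 -0.06094176  0.03427774] [-0.38 -0.1  -0.73]
```

apply_moves --deltas '[40, 13, -30, 0, 0, 20, 27, -60, 0, 0, 0, 40, -91, 0, 0, 0, 54, -121, 0, 0, 0, 67, -151, 0, 0, 0, 81, -182, 0, 0, 0, 94, -212, 0, 2, 0, 115, -238, 0, 4, 0, 135, -264, 0, 6, 0, 156, -290, 0, 8, 0, 176, -316, 0, 10, 0, 197, -343, 0, 10.8]' --squeeze 30

```text
clock: 2.6
position: [0.2702, -0.1387, 0.2486]
ee_rot: [0.001, 0.995, 0.099, 0.001]
contact_force: [1.1, -0.1, -0.3]
width: -0.0001
gripper_force: 0.0
```

apply_moves --deltas '[0, 25, -30, 10, 0, 0, 55, -40, 30, 0, 0, 85, -40, 50, 0, 0, 115, -40, 70, 0, 0, 145, -38, 90, 0, 0, 170, -36, 105, 0, 0, 195, -34, 120, 0, 0, 215, -34, 135, 0, 0, 224, -34, 148, 0, 0, 224, -34, 148, 0]'

```text
clock: 3.43
position: [0.4839, -0.0616, 0.098]
ee_rot: [-0.001, 0.995, 0.101, -0.001]
contact_force: [-0.2, 0.2, 0.1]
width: -0.0001
gripper_force: 0.0
```

Run:
```python
from d import *
st=get_state();s=get_image("scene");t=get_image("top")
print(st["position"],st["ee_rot"],loc(st["position"]),np.round(st["contact_force"],2))
tip=np.array(st["position"])-[0,0,.017];print(proj(s,tip),proj(t,tip))
a=cv2.resize(s["frame"][180:280,300:440,::-1],None,fx=5,fy=5,interpolation=2);b=cv2.resize(t["frame"][140:250,300:440,::-1],None,fx=5,fy=5,interpolation=2)
cv2.imwrite("pics/s1.png",a);cv2.imwrite("pics/t1.png",b)
```

```text
[ 0.48234708 -0.06196491  0.09994669] [-2.68015677e-04  9.94960367e-01  1.00263058e-01 -1.05605507e-03] [-22.5  -0.9  73.9] [0.34 0.09 0.59]
[367.39200358 215.49596432] [375.60641518 187.18436596]
```

View pics/s1.png

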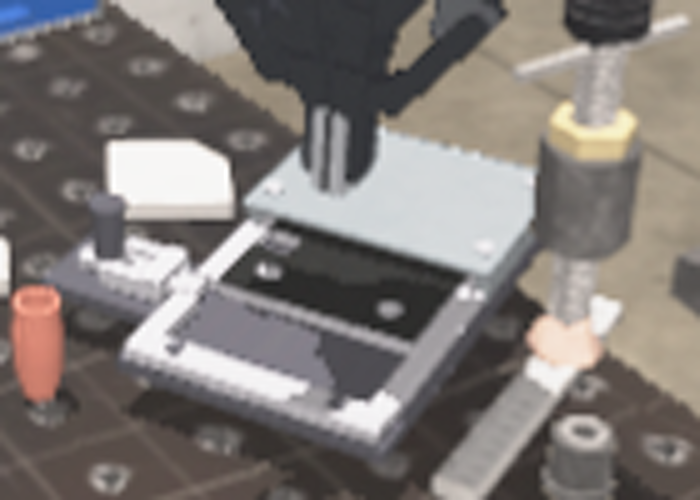

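The tips are over the exposed plate strip, about crop (335,192) before descent. The plate front edge runs (218,285)–(408,350), roughly 45 mm off the stop. Descending gently.

apply_moves --deltas '[0, 0, 1, 15, 0, 0, 0, 1, 30, 0, 0, 0, 1, 38, 0, 0, 0, 1, 42, 0, 0, 0, 1, 44, 0, 0, 0, 1, 44, 0]'

```text
clock: 4.13
position: [0.4832, -0.0633, 0.0566]
ee_rot: [0.0, 0.995, 0.1, 0.0]
contact_force: [0.2, 0.8, 0.4]
width: 0.0001
gripper_force: 0.0
```

apply_moves --deltas '[0, 0, 0, 1, 0, 0, 0, 0, 1, 0, 0, 0, 0, 2, 0, 0, 0, 0, 2, 0]'

```text
clock: 4.47
position: [0.4834, -0.0632, 0.0545]
ee_rot: [0.0, 0.995, 0.1, 0.0]
contact_force: [0.0, 1.0, 0.2]
width: 0.0001
gripper_force: 0.0
```

apply_moves --deltas '[0, 0, 0, 1, 0, 0, 0, 0, 1, 0, 0, 0, 0, 2, 0, 0, 0, 0, 2, 0]'

```text
clock: 4.8
position: [0.4831, -0.0631, 0.0521]
ee_rot: [-0.0, 0.995, 0.1, -0.0]
contact_force: [0.3, -0.5, 0.8]
width: 0.0
gripper_force: 0.0
```

apply_moves --deltas '[0, 0, 0, 0.5, 0, 0, 0, 0, 0.5, 0, 0, 0, 0, 1, 0, 0, 0, 0, 1, 0]'

```text
clock: 5.13
position: [0.4832, -0.0631, 0.0512]
ee_rot: [0.0, 0.995, 0.1, -0.0]
contact_force: [0.2, -0.2, 0.1]
width: -0.0002
gripper_force: 0.0
```

apply_moves --deltas '[0, 0, 0, 0.5, 0, 0, 0, 0, 0.5, 0, 0, 0, 0, 0.5, 0]'

```text
clock: 5.38
position: [0.4833, -0.0632, 0.0508]
ee_rot: [0.0, 0.995, 0.1, 0.0]
contact_force: [-0.1, -0.4, -0.2]
width: 0.0003
gripper_force: 0.2
```

apply_moves --deltas '[0, 0, 0, 0.5, 0, 0, 0, 0, 0.5, 0, 0, 0, 0, 0.5, 0]'

```text
clock: 5.63
position: [0.4833, -0.0632, 0.0508]
ee_rot: [0.0, 0.995, 0.1, 0.0]
contact_force: [-0.6, -0.1, 4.4]
width: 0.0001
gripper_force: 2.7
```

apply_moves --deltas '[0, 0, 0, 0.5, 0, 0, 0, 0, 0.5, 0, 0, 0, 0, 0.5, 0]'

```text
clock: 5.88
position: [0.4833, -0.0632, 0.0507]
ee_rot: [0.0, 0.995, 0.1, 0.0]
contact_force: [-1.9, 1.3, 8.6]
width: -0.0
gripper_force: 4.7
```

apply_moves --deltas '[0, 0, 0, 0.4, 0, 0, 0, 0, 0.4, 0, 0, 0, 0, 0.4, 0]'

```text
clock: 6.13
position: [0.4833, -0.0632, 0.0507]
ee_rot: [0.0, 0.995, 0.1, 0.0]
contact_force: [-2.8, -0.1, 12.7]
width: 0.0001
gripper_force: 6.4
```

apply_moves --deltas '[0, 0, 0, 0.5, 0, 0, 0, 0, 1, 0, 0, -1, 0, 1, 0, 0, -2, 0, 1, 0, 0, -3, 0, 1, 0, 0, -4, 0, 1, 0, 0, -5, 0, 1, 0, 0, -5, 0, 1, 0]'

```text
clock: 6.8
position: [0.4827, -0.0638, 0.0507]
ee_rot: [0.0, 0.995, 0.099, 0.005]
contact_force: [3.5, 5.3, 11.8]
width: 0.0
gripper_force: 5.8
```

apply_moves --deltas '[0, 0, 0, 0, 0, 0, 0, 0, 0, 0, 0, 0, 0, 0, 0]'

```text
clock: 7.05
position: [0.4827, -0.0639, 0.0507]
ee_rot: [0.0, 0.995, 0.099, 0.005]
contact_force: [4.4, 5.4, 12.8]
width: -0.0001
gripper_force: 6.0
```

apply_moves --deltas '[0, -1, 0, 0.5, 0, 0, -2, 0, 0.5, 0, 0, -3, 0, 0.5, 0, 0, -3, 0, 0.5, 0]'

```text
clock: 7.38
position: [0.4814, -0.065, 0.0506]
ee_rot: [0.001, 0.995, 0.099, 0.007]
contact_force: [6.1, 3.8, 11.5]
width: 0.0001
gripper_force: 6.0
```

apply_moves --deltas '[0, 0, 0, 0.5, 0, 0, 0, 0, 1, 0, 0, 0, 0, 1, 0, 0, 0, 0, 1, 0]'

```text
clock: 7.72
position: [0.4814, -0.065, 0.0506]
ee_rot: [0.001, 0.995, 0.099, 0.007]
contact_force: [3.4, 4.4, 21.4]
width: 0.0002
gripper_force: 10.4
```

apply_moves --deltas '[0, -1, 0, 0.5, 0, 0, -2, 0, 1, 0, 0, -3, 0, 1, 0, 0, -3, 0, 1, 0]'

```text
clock: 8.05
position: [0.4812, -0.0652, 0.0506]
ee_rot: [0.001, 0.995, 0.098, 0.01]
contact_force: [6.8, 8.7, 24.4]
width: 0.0001
gripper_force: 11.6
```

apply_moves --deltas '[0, -1, -0.5, 0, 0, 0, -2, -1, 0.3, 0, 0, -3, -1, 0.3, 0, 0, -4, -1, 0.3, 0, 0, -4, -1, 0.3, 0]'

```text
clock: 8.47
position: [0.4793, -0.0656, 0.0506]
ee_rot: [0.002, 0.995, 0.098, 0.012]
contact_force: [9.8, 8.0, 21.0]
width: 0.0001
gripper_force: 10.5
```

apply_moves --deltas '[0, -1, 0, 0, 0, 0, -2, 0, 0, 0, 0, -3, 0, 0, 0, 0, -4, 0, 0, 0, 0, -4, 0, 0, 0]'

```text
clock: 8.88
position: [0.4754, -0.0666, 0.0505]
ee_rot: [0.002, 0.995, 0.098, 0.012]
contact_force: [9.4, 7.7, 21.2]
width: -0.0003
gripper_force: 10.4
```

apply_moves --deltas '[0, -1, -0.5, 0, 0, 0, -2, -1, 0, 0, 0, -3, -1.5, 0, 0, 0, -4, -2, 0, 0, 0, -5, -2, 0, 0, 0, -6, -2, 0, 0, 0, -7, -2, 0, 0, 0, -8, -2, 0, 0]'

```text
clock: 9.55
position: [0.4673, -0.0678, 0.0504]
ee_rot: [0.004, 0.995, 0.099, 0.012]
contact_force: [9.5, 1.9, 19.1]
width: 0.0001
gripper_force: 9.7
```

Run:
```python
from d import *
st=get_state();s=get_image("scene")
print(st["position"],loc(st["position"]),np.round(st["contact_force"],2),np.round(st["moment"],2))
for x in (-45,-50,-55,-60): print(x,proj(s,world(v,(x,0,8)))+[0,2.6])
print([(p["point"],p["score"]) for p in place_of("plate_front",s)])
cv2.imwrite("pics/s2.png",cv2.resize(s["frame"][180:280,300:440,::-1],None,fx=5,fy=5,interpolation=2))
```

```text
[ 0.46708112 -0.06786721  0.05038759] [-38.6  -3.7  24.4] [ 9.    0.85 20.2 ] [ 0.31 -1.57 -0.  ]
-45 [360.99101958 242.60067476]
-50 [359.86106729 243.71997653]
-55 [358.72048105 244.84971276]
-60 [357.569114   245.99002608]
[([358.2, 246.0], 0.93)]
```

View pics/s2.png

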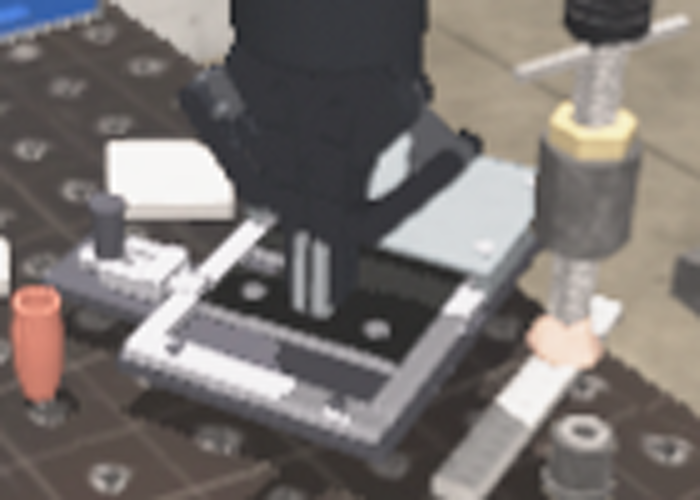

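The plate is following: its front edge now runs crop (195,315)–(390,372), and its dots shifted along with the fingers. Continuing.

apply_moves --deltas '[0, -1, 0, 0.2, 0, 0, -2, 0, 0.2, 0, 0, -3, 0, 0.2, 0, 0, -4, 0, 0.3, 0, 0, -5, 0, 0.3, 0, 0, -6, 0, 0.3, 0, 0, -7, 0, 0.4, 0, 0, -8, 0, 0.4, 0, 0, -9, 0, 0.4, 0, 0, -10, 0, 0.5, 0, 0, -11, 0, 0.5, 0, 0, -12, 0, 0.5, 0]'

```text
clock: 10.75
position: [0.4564, -0.0705, 0.0502]
ee_rot: [0.004, 0.995, 0.099, 0.013]
contact_force: [10.8, 2.9, 22.9]
width: -0.0002
gripper_force: 10.8
```

apply_moves --deltas '[0, -1, 0, 0.1, 0, 0, -2, 0, 0.1, 0, 0, -3, 0, 0.1, 0, 0, -4, 0, 0.2, 0, 0, -5, 0, 0.2, 0, 0, -6, 0, 0.2, 0, 0, -7, 0, 0.3, 0, 0, -8, 0, 0.3, 0]'

```text
clock: 11.42
position: [0.4491, -0.0723, 0.0501]
ee_rot: [0.004, 0.995, 0.099, 0.013]
contact_force: [10.4, 2.3, 23.7]
width: -0.0002
gripper_force: 11.6
```

apply_moves --deltas '[0, -1, 0, 0.1, 0, 0, -2, 0, 0.1, 0, 0, -3, 0, 0.1, 0, 0, -4, 0, 0.2, 0, 0, -4, 0, 0.2, 0]'

```text
clock: 11.83
position: [0.4453, -0.0732, 0.0501]
ee_rot: [0.004, 0.995, 0.099, 0.013]
contact_force: [9.6, 2.8, 24.7]
width: 0.0003
gripper_force: 12.2
```

apply_moves --deltas '[0, -1, 0, 0, 0, 0, -2, 0, 0, 0, 0, -3, 0, 0, 0, 0, -4, 0, 0, 0, 0, -4, 0, 0, 0]'

```text
clock: 12.25
position: [0.4413, -0.0742, 0.05]
ee_rot: [0.005, 0.995, 0.099, 0.013]
contact_force: [10.2, 3.4, 24.6]
width: 0.0006
gripper_force: 12.2
```

apply_moves --deltas '[0, -1, 0, 0, 0, 0, -2, 0, 0, 0, 0, -3, 0, 0, 0, 0, -3, 0, 0, 0]'

```text
clock: 12.58
position: [0.4384, -0.0748, 0.0499]
ee_rot: [0.005, 0.995, 0.099, 0.013]
contact_force: [10.8, 2.1, 24.6]
width: -0.0002
gripper_force: 12.2
```

apply_moves --deltas '[0, -1, 0, 0, 0, 0, -2, 0, 0, 0, 0, -3, 0, 0, 0, 0, -3, 0, 0, 0]'

```text
clock: 12.92
position: [0.437, -0.0753, 0.0499]
ee_rot: [0.005, 0.995, 0.098, 0.015]
contact_force: [14.7, 5.2, 20.8]
width: 0.0001
gripper_force: 10.3
```

Run:
```python
from d import *
st=get_state();s=get_image("scene")
print(st["position"],loc(st["position"]),np.round(st["contact_force"],2),np.round(st["moment"],2))
print([(p["point"],p["score"]) for p in place_of("plate_front",s)],[(p["point"],p["score"]) for p in place_of("stop_face",s)])
cv2.imwrite("pics/s3.png",cv2.resize(s["frame"][200:280,310:410,::-1],None,fx=7,fy=7,interpolation=2))
```

```text
[ 0.43699356 -0.07535459  0.04997113] [-69.6  -5.   24. ] [13.76  3.78 20.87] [ 0.63 -2.45 -0.02]
[([351.3, 254.7], 0.85), ([215.8, 227.6], 0.6)] [([350.2, 257.3], 0.57)]
```

View pics/s3.png

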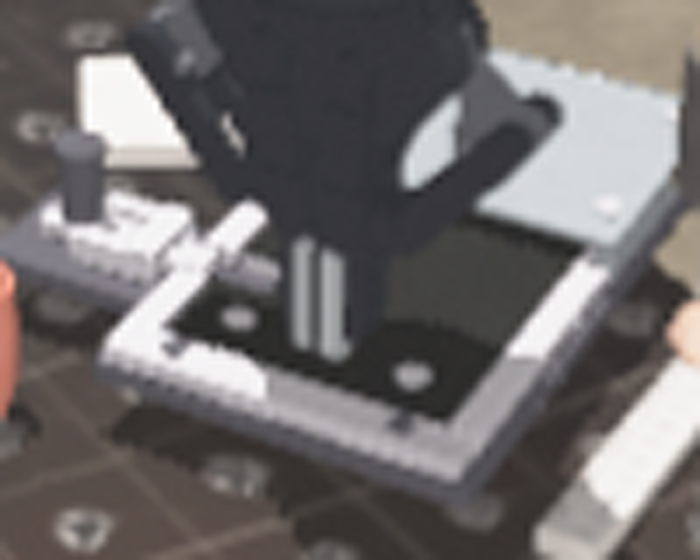

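The plate reaches the stop bar (edge (165,335)–(445,420) with no bed visible), and the pull force has risen. One more firm pull to seat it.

apply_moves --deltas '[0, -1, 0, 0.5, 0, 0, -2, 0, 1, 0, 0, -3, 0, 1, 0, 0, -4, 0, 1, 0, 0, -4, 0, 1, 0]'

```text
clock: 13.58
position: [0.435, -0.0761, 0.0499]
ee_rot: [0.005, 0.995, 0.098, 0.017]
contact_force: [15.8, 6.6, 25.9]
width: -0.0
gripper_force: 13.1
```

apply_moves --deltas '[0, -1, 0, 0, 0, 0, -2, 0, 0.3, 0, 0, -3, 0, 0.3, 0, 0, -4, 0, 0.3, 0, 0, -4, 0, 0.3, 0]'

```text
clock: 14.0
position: [0.4322, -0.0772, 0.0498]
ee_rot: [0.005, 0.995, 0.098, 0.018]
contact_force: [17.9, 7.5, 27.1]
width: 0.0001
gripper_force: 13.2
```

apply_moves --deltas '[0, 0, 0, -3, 0, 0, 0, 0, -6, 0, 0, 0, 0, -12, 0, 0, 0, 0, -24, 0, 0, 0, 0, -40, 0, 0, 0, 0, -60, 0, 0, 0, 0, -60, 0, 0, 0, 0, -60, 0]'

```text
clock: 14.67
position: [0.4146, -0.0739, 0.1035]
ee_rot: [0.0, 0.995, 0.1, 0.0]
contact_force: [-0.4, 0.2, -0.3]
width: -0.0001
gripper_force: 0.0
```

Run:
```python
from d import *
st=get_state();s=get_image("scene");t=get_image("top")
print(st["position"],st["ee_rot"],loc(st["position"]),np.round(st["contact_force"],2))
k=world(v,(-50,96,34));print("knob",k)
b=place_of("bolt_knob",t);a=place_of("bolt_knob",s)
print([(x["point"],x["score"],at_z(t,x["point"],k[2])) for x in b[:2]],[(x["point"],x["score"],at_z(s,np.array(x["point"])-[0,2.6],k[2])) for x in a[:2]])
for L in((-50,130,34),): print(to([*world(v,L)[:2],st["position"][2]]))
```

```text
[ 0.41374165 -0.07358501  0.10240153] [-4.62284813e-04  9.94993677e-01  9.99303623e-02 -1.13693352e-03] [-92.    1.3  76.4] [ 0.28 -0.26 -0.17]
knob [0.43673788 0.02767144 0.06063118]
[([341.9, 239.1], 0.61, array([0.37383862, 0.01093938, 0.06063118])), ([334.0, 210.9], 0.48, array([0.43491705, 0.02673646, 0.06063118]))] [([319.8, 218.5], 0.73, array([0.44022837, 0.0348902 , 0.06063118]))]
[ 4.220e+01 -1.289e+02  1.000e-01]
```

apply_moves --deltas '[0, 20, -30, 0, 0, 0, 42, -60, 0, 0, 0, 42, -95, 0, 0, 0, 42, -120, 0, 0, 0, 42, -129, 0, 0, 0, 42, -129, 15, 0, 0, 42, -129, 30, 0, 0, 42, -129, 40, 0, 0, 42, -129, 43, 0, 0, 42, -129, 43, 0, 0, 42, -129, 43, 0]'

```text
clock: 15.88
position: [0.4307, 0.0605, 0.0603]
ee_rot: [0.0, 0.995, 0.1, -0.0]
contact_force: [-0.1, -0.2, 0.9]
width: 0.0
gripper_force: 0.0
```

Run:
```python
from d import *
st=get_state();s=get_image("scene")
print(st["position"],loc(st["position"]),np.round(st["contact_force"],2))
cv2.imwrite("pics/s4.png",cv2.resize(s["frame"][190:280,280:400,::-1],None,fx=6,fy=6,interpolation=2))
```

```text
[0.43108661 0.06055407 0.06076026] [-48.4 129.4  34.8] [0.65 0.17 0.45]
```

View pics/s4.png

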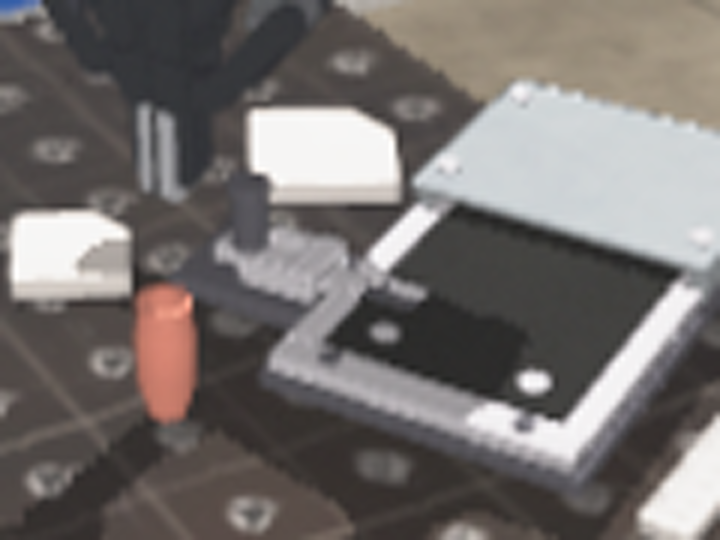

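The plate is home, with its notch near (400,290) in line with the bolt. The tips stand beyond the knob at (165,190). Now pushing along jig -y.

apply_moves --deltas '[0, 0, 2, 0, 0, 0, 0, 4, 0, 0, 0, 0, 6, 0, 0, 0, 0, 8, 0, 0, 0, 0, 10, 0, 0, 0, 0, 12, 0, 0, 0, 0, 14, 0, 0, 0, 0, 16, 0, 0, 0, 0, 18, 0, 0]'

```text
clock: 16.78
position: [0.4341, 0.0434, 0.0603]
ee_rot: [-0.0, 0.995, 0.1, 0.0]
contact_force: [0.1, 3.7, 0.9]
width: 0.0003
gripper_force: 1.4
```

apply_moves --deltas '[0, 0, 1, 0, 0, 0, 0, 2, 0, 0, 0, 0, 3, 0, 0, 0, 0, 4, 0, 0, 0, 0, 5, 0, 0, 0, 0, 6, 0, 0, 0, 0, 7, 0, 0, 0, 0, 8, 0, 0]'

```text
clock: 17.45
position: [0.4358, 0.0353, 0.0603]
ee_rot: [0.0, 0.995, 0.1, 0.0]
contact_force: [1.1, 2.6, 0.0]
width: -0.0003
gripper_force: 1.3
```

apply_moves --deltas '[0, 0, 1, 0, 0, 0, 0, 2, 0, 0, 0, 0, 3, 0, 0, 0, 0, 4, 0, 0, 0, 0, 4, 0, 0]'

```text
clock: 17.87
position: [0.4367, 0.0312, 0.0603]
ee_rot: [0.0, 0.995, 0.1, 0.0]
contact_force: [1.0, 1.9, -0.1]
width: 0.0001
gripper_force: 1.0
```

apply_moves --deltas '[0, 0, 1, 0, 0, 0, 0, 2, 0, 0, 0, 0, 3, 0, 0, 0, 0, 3, 0, 0]'

```text
clock: 18.2
position: [0.4372, 0.0283, 0.0603]
ee_rot: [0.0, 0.995, 0.1, 0.0]
contact_force: [0.8, 2.7, -0.9]
width: -0.0004
gripper_force: 1.0
```

apply_moves --deltas '[0, 0, 1, 0, 0, 0, 0, 2, 0, 0, 0, 0, 3, 0, 0, 0, 0, 3, 0, 0]'

```text
clock: 18.53
position: [0.4376, 0.0261, 0.0603]
ee_rot: [-0.001, 0.995, 0.099, 0.0]
contact_force: [1.5, 5.5, 0.6]
width: 0.0002
gripper_force: 2.7
```

apply_moves --deltas '[0, 0, 0.7, 0, 0, 0, 0, 1.5, 0, 0, 0, 0, 2, 0, 0, 0, 0, 2, 0, 0]'

```text
clock: 18.87
position: [0.4376, 0.0258, 0.0603]
ee_rot: [-0.002, 0.995, 0.099, -0.0]
contact_force: [0.4, 12.3, 2.0]
width: 0.0001
gripper_force: 5.9
```

apply_moves --deltas '[0, 0, -5, 0, 0, 0, 0, -15, 0, 0, 0, 0, -25, 0, 0, 0, 0, -30, -10, 0, 0, 0, -30, -40, 0, 0, 0, -30, -75, 0, 0, 0, -30, -110, 0, 0, 0, -30, -120, 0, 0, 0, -30, -120, 0]'

```text
clock: 19.62
position: [0.4338, 0.0532, 0.1833]
ee_rot: [0.001, 0.995, 0.1, 0.003]
contact_force: [0.6, -0.3, 0.2]
width: 0.0
gripper_force: 0.0
```

Run:
```python
from d import *
st=get_state();s=get_image("scene")
print(st["position"],np.round(st["contact_force"],2),proj(s,world(v,(-50,75,34)))+[0,2.6],[(x["point"],x["score"]) for x in place_of("bolt_knob",s)])
cv2.imwrite("pics/s5.png",cv2.resize(s["frame"][190:280,280:400,::-1],None,fx=6,fy=6,interpolation=2))
```

```text
[0.43125554 0.05326377 0.17990153] [-0.65 -0.01  0.13] [329.25767146 222.92752661] [([327.4, 221.8], 0.67), ([370.2, 240.9], 0.66)]
```

View pics/s5.png

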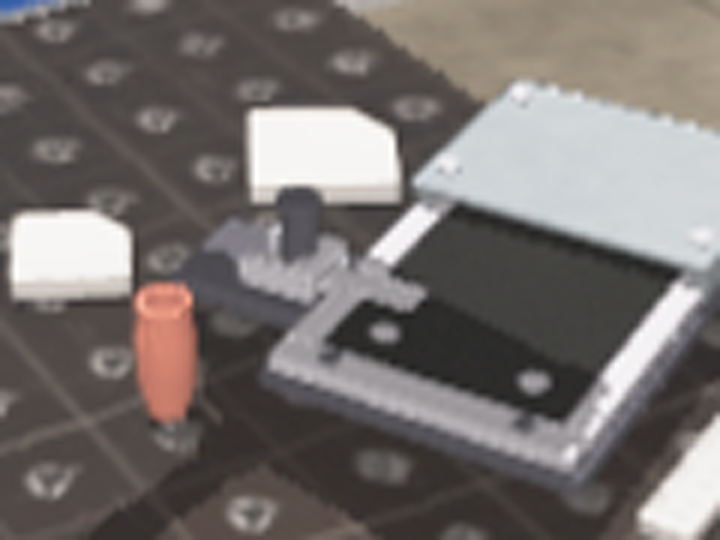

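The bolt bar now fills the notch (tip at (415,295)) with the knob at (300,195), where fully in should put it. The plate is at the stop and the bystanders are undisturbed.

```bash
python3 -c "
from rig import *
print(sign_off())"
```

```text
the job is handed in; nothing more can be done
None
```

The plate was dragged fully against the front stop with about 27 N of press at most, the bolt was pushed all the way into its notch, nothing else was moved, and the job was handed in at about 20 s.

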